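# Set a blank click dial three clicks from its stop

## Task

Set up the blue air metering unit for primer: turn its blank black dial clockwise until it is against its end stop, gently, without wrenching the unit on its rubber base, then open it exactly three clicks counter-clockwise and let go of it. Then press the green test button fully down and let it come up again; leave the cup, the bottle and the tape roll where they are.

Things in the scene. Friction and masses are not known exactly. Their poses are not given: they have to be found in the camera images.
- unit: Black rubber base, 100 x 180 x 6 mm, fixed to the table, with the blue metering unit (92 x 172 mm, top 50 mm above the table) on it; origin at the centre of its underside, z up. The dial's axis stands at (0, +45 mm) and the green button at (0, -45 mm) of its own x, y. Two brass hose tails stick out 32 mm from the blue unit's +x side, 28 mm up.
- head (a joint): Twist of the blue unit on its rubber base about the dial's axis (rad), 0 at rest, counter-clockwise positive, 0.125 rad per N m: turning the dial against resistance twists the unit a little. At 0.06 (0.48 N m) either way the unit is being wrenched. The reading has an error of about 0.008 rad.
- dial_centre (a point): Fixed point on the dial's vertical axis, 74 mm above the table, 14 mm below the dial's top: grip here. The dial is a plain round black knob, 54 mm in diameter, without any mark, on a 62 mm flange whose top is 57 mm above the table. The point does not turn with the dial. Seen from above, clockwise closes, counter-clockwise opens.
- needle (a joint): Travel of the needle inside the unit, driven by the dial (m): 0 at the closed end stop, growing as the dial opens by 0.00001 (0.01 mm) per click. This reading's error is about 0.3 mm, so it is of no use for counting clicks.
- test_button (a joint): Press of the green button (m): 0 up, 0.006 fully down; a spring of about 5 N at the bottom brings it back.
- test_button_top (a point): Centre of the green button's top face, 28 mm in diameter, moves with it; presses straight down.
- mix_cup: Clear grey plastic cup, 68 mm across, 62 mm high, loose; origin at the centre of its underside. A bystander.
- primer_bottle: White bottle with a dark cap lying on its side, 63 x 94 x 44 mm, loose; origin at the centre of its underside. A bystander.
- masking_roll_b: Yellow roll of tape lying flat, 98 mm across, 12 mm high, loose; origin at the centre of its underside. A bystander.
- dial_top (a point): Fixed point at the centre of the dial's top. Clicks: evenly spaced, somewhere from 15 to 40 degrees apart, eight from stop to stop; the dial starts two to five clicks (40 to 115 degrees) open. Turned slowly, it resists with up to about 0.1 N m before half-way between two clicks, pulls on by as much beyond it, and falls into the nearest click when let go; friction 0.015 N m.
- dial_stop (a point): Fixed point on the dial's axis at the top of the unit. The closed end stop is hard and lies in the last click: turned further clockwise there, the torque does not peak and fall away but rises steadily as the unit twists on its rubber base, 0.14 N m per degree: 0.2 N m is well above any click, and 0.48 N m is wrenching.

How it is judged:
By the outcome, as a careful person would: the job done as asked, in the order asked, and still so for the second after the job is handed in, with the robot touching nothing.
It also fails if it takes over 72 s, if anything falls off the work surface, if the arm or the gripper's body presses on something with over 40 N, if the wrist force passes 120 N, or if a joint passes its speed limit or range.

## Robot

A 6-joint arm with a two-finger parallel gripper is mounted at the origin on the work surface; the furniture and walls round the work are solid. World frame = base frame: x ahead of the robot, y to its left, z up, the work surface at z = 0. Lengths are in m, angles in rad, forces in N, time in s.
With the tool pointing down it reaches from about 0.275 to 0.825 m from the base axis. Payload 4.9 kg.
Tool frame: the origin (TCP) lies midway between the tips of the shut fingers; the grasp point (between the pads) lies 19 mm behind it (grip_point_offset is the distance from the TCP to the grasp point, in m); z points along the fingers, x is the direction in which the jaws open and shut, and the axes are right-handed (so a half turn about z gives the same grasp; the last joint's range is limited). The gripper opens to 85 mm and grips with 20 to 120 N. Pads are 22 mm wide; open, the fingers measure 114 mm over their backs; the gripper's body (76 mm by 85 mm) begins 54 mm behind the grasp point. The pads swing forward as they close: fully open they stand 13 mm farther back than shut.
Start: joints at [-1.319, 0.326, -0.193, 1.052, 0, 1.437], TCP at [0.207, -0.51, 0.231] pointing down, gripper open.
Joint ranges: [-2.65, 2.65], [-0.97, 1.79], [-1.3, 1.35], [-1.93, 2.1], [-1.47, 1.37], [-3.14, 3.14]. Speed limits (rad/s): [2.57, 2.57, 3.14, 3.14, 3.14, 3.14].

## Interface

Orientations are given as a rotation vector (axis times angle).
In Python, from cell import * gives the robot as it stands. Calls block until the motion is done:
- movep(position, orientation): joint-space move of the TCP to a pose.
- move_l(position, velocity=0.15, rot=None, until_force=None): straight line of the TCP; rot=None keeps the orientation; velocity is the mean speed in m/s. With until_force (N) it stops when the force on the tool has changed by that much, and returns True; else False.
- set_joints(angles): joint-space move.
- let_go() and grab(newtons=None): open the fingers fully, or close them until they stop; newtons is the grip in N (None keeps the last).
- sleep(seconds).
- ik(position, orientation): joint angles nearest the present ones, or None.
- get_state(): the state.
- grab_frame(name): name is "side" or "top" or "wrist"; returns a dict with "img" (384x512x3 uint8, red, green, blue), "fx", "fy", "cx", "cy" (pixels), "k1" (the pictures are not rectified: a ray, as slopes to the right and down, at radius r is drawn at 1 + k1 r^2 times it, then the intrinsics apply), "cam_to_world" (4x4, takes a point from camera to world coordinates); the wrist camera has in their place "T_tool_cam" (4x4, takes a point from camera to tool coordinates, whose origin is the TCP and whose axes are the tool frame's). Camera axes: x right, y down, z forward; pixel columns grow to the right and rows downward; lengths in m; the calibration is good to about 2 mm. A picture is of the moment at which its call begins: read the wrist's pose just before it. There is no depth.
A pose or a line that the arm cannot do raises MotionError and nothing moves.
- sign_off(): hands the job in, once; it reports no verdict.
Trained networks look in the newest picture that a camera, given by its name, has taken for a name from the list of things; names that differ only in an ending like _2 or _b are one class to them, and where a whole thing is asked for, a point or a joint stands for the part that bears it (a point fixed in the world has none). Each returns a list of dicts, best first, with "score" (0 to 1); they miss things now and then, are a little off and sometimes report something else, mostly with a low value. They report only what shows in the picture. A call takes as long as a camera call.
- spot_in(camera, name): "centre" ([column, row] in pixels, amid what is visible of it).
- silhouettes(camera, name): "mask" (384x512 bool, what is visible of it) and "centre" ([column, row] in pixels, amid what is visible of it).
- tip_of(camera, name): "centre" ([column, row] in pixels: a listed point, or the origin of a listed thing).
The state is a dict: "clock": time; "q": joint angles; "joint_velocities": joint speeds; "tau": joint torques, N m; "position": TCP position; "eef_rot": TCP orientation; "contact_force": force on the tool from outside, world axes, zero at the start; "wrist_torque": the same for the moment, N m; "finger_gap": opening from 0.0 (shut) to 1.0 (fully open).
Only numpy, scipy, OpenCV 4.12 (cv2) and the standard library are available. Lean on these libraries where they do the work, as an engineer would, in place of code of your own. Each camera call takes 0.05 s, during which the arm holds its last target.

## Working session

There is one attempt and no reset: what is moved stays moved. The work goes in short steps, each a Python script; the robot and the scene stay as the last script left them, time stands still between calls to the robot, and variables do not carry over. Pictures are saved under pics/ and viewed, and the job is handed in when it is done.

```bash
ls; mkdir -p pics; cat > a.py <<'E'
from cell import *
import cv2,numpy as np
for c in ["top","side","wrist"]:
    f=grab_frame(c); cv2.imwrite(f"pics/{c}0.png",f["img"][:,:,::-1])
    print(c,f["fx"],f["cx"],f["cy"],f["k1"],np.round(f.get("cam_to_world",f.get("T_tool_cam")),3).tolist())
    for n in ["dial_top","dial_centre","test_button_top","unit","mix_cup","primer_bottle","masking_roll_b"]:
        try: print(n,[(np.round(d["centre"],1).tolist(),round(d["score"],2)) for d in tip_of(c,n)[:2]])
        except Exception as e: print(n,e)
s=get_state(); print({k:np.round(v,3).tolist() for k,v in s.items()})
E
python3 a.py
```

```text
pics
top 367.4416602959069 259.0948376916479 194.6097391243933 -0.05389244862099146 [[-0.096, -0.971, 0.219, 0.357], [-0.995, 0.094, -0.023, -0.074], [0.002, -0.22, -0.975, 0.934], [0.0, 0.0, 0.0, 1.0]]
dial_top [([290.2, 228.5], 0.61), ([208.9, 237.3], 0.36)]
dial_centre [([289.7, 231.0], 0.84), ([206.4, 196.7], 0.43)]
test_button_top [([320.1, 214.5], 0.63)]
unit [([307.4, 227.6], 0.56), ([208.7, 236.1], 0.36)]
mix_cup [([209.3, 236.1], 0.72)]
primer_bottle [([268.6, 177.3], 0.72), ([290.5, 228.1], 0.29)]
masking_roll_b [([207.2, 196.8], 0.87)]
side 441.7182775674253 264.3737957912001 198.1130311917882 1.8389742568051956e-05 [[0.99, -0.092, 0.104, 0.426], [-0.137, -0.509, 0.85, -0.849], [-0.025, -0.856, -0.517, 0.55], [0.0, 0.0, 0.0, 1.0]]
dial_top [([235.2, 223.6], 0.83)]
dial_centre [([234.4, 227.6], 0.93)]
test_button_top [([256.3, 254.7], 0.62)]
unit [([249.5, 272.0], 0.58)]
mix_cup [([237.5, 202.8], 0.92)]
primer_bottle [([306.7, 239.1], 0.64)]
masking_roll_b [([285.5, 198.0], 0.85)]
wrist 271.9326696169948 256.05725752318773 186.60110911928294 -0.017195014204955825 [[1.0, -0.0, 0.001, 0.001], [-0.0, 0.96, 0.281, -0.072], [-0.001, -0.281, 0.96, -0.143], [0.0, 0.0, 0.0, 1.0]]
dial_top []
dial_centre []
test_button_top []
unit []
mix_cup []
primer_bottle []
masking_roll_b []
{'clock': 1.2, 'q': [-1.319, 0.326, -0.193, 1.052, 0.0, 1.437], 'joint_velocities': [-0.003, 0.0, 0.002, -0.0, -0.0, -0.0], 'tau': [0.001, -44.334, 26.275, 0.001, -0.0, -0.0], 'position': [0.207, -0.51, 0.231], 'eef_rot': [-2.606, 1.754, 0.0], 'contact_force': [-0.641, -0.054, 0.14], 'wrist_torque': [0.042, -0.003, 0.038], 'finger_gap': 0.998}
```

View pics/top0.png

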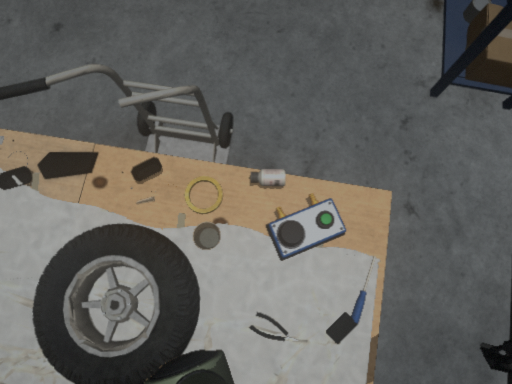

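View pics/side0.png

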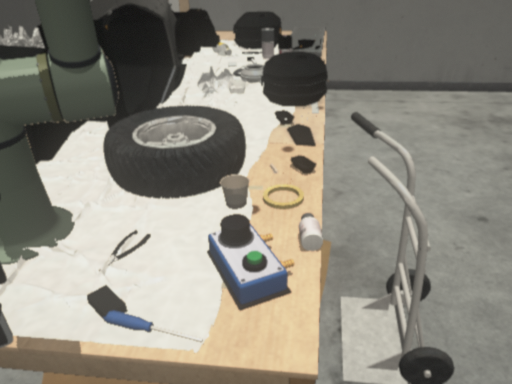

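```bash
cat > h.py <<'E'
import numpy as np,cv2
TOP=None
def ray(f,uv,T):
    x=(uv[0]-f["cx"])/f["fx"]; y=(uv[1]-f["cy"])/f["fy"]
    rd=np.hypot(x,y); r=rd
    for _ in range(20): r=rd/(1+f["k1"]*r*r)
    s=r/rd if rd>0 else 1
    d=T[:3,:3]@np.array([x*s,y*s,1]); return T[:3,3],d
def atz(f,uv,z,T=None):
    T=np.array(f["cam_to_world"]) if T is None else T
    o,d=ray(f,uv,T); return o+d*(z-o[2])/d[2]
E
cat > b.py <<'E'
from cell import *
from h import *
ft=grab_frame("top"); fs=grab_frame("side")
import pickle; pickle.dump((ft,fs),open("fr.pkl","wb"))
for n,t,s,z in [("dial_top",[290.2,228.5],[235.2,223.6],.088),("dial_c",[289.7,231],[234.4,227.6],.074),("button",[320.1,214.5],[256.3,254.7],.055),("unit",[307.4,227.6],[249.5,272],0),("cup",[209.3,236.1],[237.5,202.8],0),("bottle",[268.6,177.3],[306.7,239.1],0),("tape",[207.2,196.8],[285.5,198],0)]:
    print(n,np.round(atz(ft,t,z),4),np.round(atz(fs,s,z),4))
E
python3 b.py
```

```text
dial_top [ 0.4606 -0.1582  0.088 ] [ 0.4538 -0.1696  0.088 ]
dial_c [ 0.4565 -0.1578  0.074 ] [ 0.452  -0.1621  0.074 ]
button [ 0.4914 -0.2378  0.055 ] [ 0.4852 -0.2261  0.055 ]
unit [ 0.4693 -0.2111  0.    ] [ 0.4727 -0.2066  0.    ]
cup [0.4717 0.0402 0.    ] [0.4715 0.046  0.    ]
bottle [ 0.6114 -0.1259  0.    ] [ 0.6016 -0.1231  0.    ]
tape [0.5745 0.0387 0.    ] [0.5875 0.0475 0.    ]
```

```bash
cat > c.py <<'E'
from cell import *
from h import *
from scipy.spatial.transform import Rotation as R
import cell
print([n for n in dir(cell) if not n.startswith('_')])
def down(a):
    x=np.array([np.cos(a),np.sin(a),0]);z=np.array([0,0,-1.]);return R.from_matrix(np.c_[x,np.cross(z,x),z]).as_rotvec()
s=get_state();print("yaw",R.from_rotvec(s["eef_rot"]).as_matrix()[:,0])
for a in np.deg2rad(np.arange(-180,180,30)):
    q=ik([0.47,-0.19,0.28],down(a)); print(round(np.rad2deg(a)),None if q is None else np.round(q,2))
E
python3 c.py
```

```text
['MotionError', 'get_state', 'grab', 'grab_frame', 'grip_point_offset', 'ik', 'let_go', 'move_l', 'movep', 'set_joints', 'sign_off', 'silhouettes', 'sleep', 'spot_in', 'tip_of']
yaw [ 3.76276281e-01 -9.26507506e-01  3.74311954e-05]
-180 [-0.53  0.22 -0.21  1.14  0.   -2.1 ]
-150 [-0.53  0.22 -0.21  1.14 -0.   -2.62]
-120 [-0.53  0.22 -0.21  1.14  0.    3.14]
-90 [-0.53  0.22 -0.21  1.14  0.    2.61]
-60 [-0.53  0.22 -0.21  1.14  0.    2.09]
-30 [-0.53  0.22 -0.21  1.14 -0.    1.56]
0 [-0.53  0.22 -0.21  1.14  0.    1.04]
30 [-0.53  0.22 -0.21  1.14 -0.    0.52]
60 [-0.53  0.22 -0.21  1.14  0.   -0.01]
90 [-0.53  0.22 -0.21  1.14  0.   -0.53]
120 [-0.53  0.22 -0.21  1.14  0.   -1.05]
150 [-0.53  0.22 -0.21  1.14  0.   -1.58]
```

```bash
cat >> h.py <<'E'
from scipy.spatial.transform import Rotation as R
def down(a):
    x=np.array([np.cos(a),np.sin(a),0]);z=np.array([0,0,-1.]);return R.from_matrix(np.c_[x,np.cross(z,x),z]).as_rotvec()
def pose(s):
    T=np.eye(4);T[:3,:3]=R.from_rotvec(s["eef_rot"]).as_matrix();T[:3,3]=s["position"];return T
E
cat > d.py <<'E'
from cell import *
from h import *
movep([0.46,-0.19,0.24],down(np.deg2rad(110)))
s=get_state(); f=grab_frame("wrist"); T=pose(s)@np.array(f["T_tool_cam"])
import pickle; pickle.dump((f,T),open("w1.pkl","wb"))
im=f["img"][:,:,::-1].copy()
print(s["clock"],s["q"][5])
for n,z in [("dial_top",.088),("test_button_top",.055),("unit",0)]:
    for d in tip_of("wrist",n)[:2]: print(n,np.round(d["centre"],1),d["score"],np.round(atz(f,d["centre"],z,T),4))
for d in silhouettes("wrist","test_button")[:1]:
    print("but mask",d["score"],d["centre"],d["mask"].sum(), atz(f,d["centre"],.055,T))
hsv=cv2.cvtColor(im,cv2.COLOR_BGR2HSV); m=cv2.inRange(hsv,(45,90,60),(80,255,255))
n,l,st,c=cv2.connectedComponentsWithStats(m); i=1+np.argmax(st[1:,4]); print("green",st[i],c[i],atz(f,c[i],.055,T))
cv2.imwrite("pics/w1.png",im)
print(grip_point_offset, s["contact_force"],s["wrist_torque"])
E
python3 d.py
```

```text
3.3 -0.8888832812496068
dial_top [282.4 176.8] 0.75 [ 0.454  -0.1623  0.088 ]
test_button_top [205.2 173.4] 0.7 [ 0.4894 -0.248   0.055 ]
unit [246.6 159.8] 0.7 [ 0.4662 -0.2037  0.    ]
but mask 0.78 [206.0, 163.7] 478 [ 0.47733191 -0.25061272  0.055     ]
green [195 158  23  22 397] [205.67002519 168.61712846] [ 0.48338269 -0.24918696  0.055     ]
0.0187 [0.70555817 0.54876321 0.06696107] [-0.03432092  0.01481952 -0.00132341]
```

View pics/w1.png

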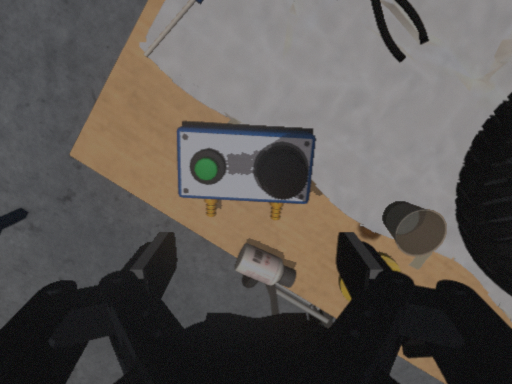

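```bash
python3 - <<'E'
import cv2,numpy as np
im=cv2.imread("pics/w1.png")[120:220,170:330].astype(float)
im=np.clip((im/255)**.5*255*1.2,0,255).astype(np.uint8)
cv2.imwrite("pics/w1z.png",cv2.resize(im,None,fx=5,fy=5,interpolation=cv2.INTER_CUBIC))
E
```

```text
(no output)
```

View pics/w1z.png

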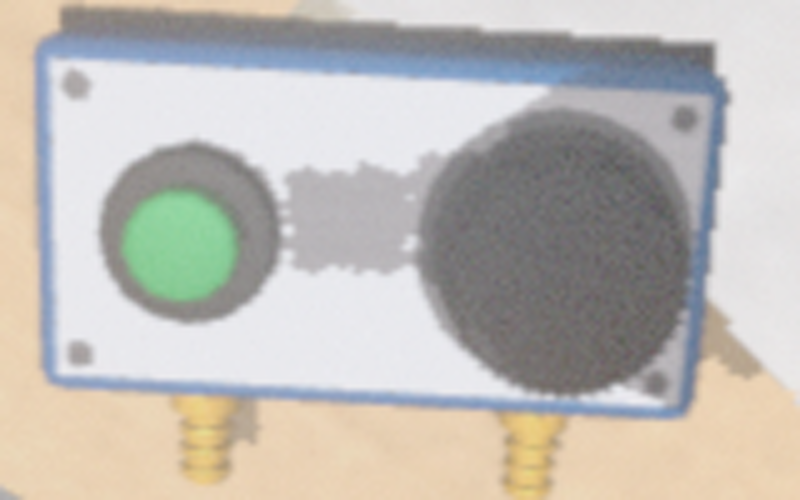

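```bash
python3 - <<'E'
import pickle
from h import *
f,T=pickle.load(open("w1.pkl","rb"))
P=lambda x,y,z:atz(f,(170+x/5,120+y/5),z,T)
d=P(559,258,.088);print("dial",d)
S=[P(x,y,.05) for x,y in [(75,85),(685,118),(655,383),(79,352)]]
for s in S: print(s)
for i in range(4): print(np.linalg.norm(S[i]-S[(i+1)%4]))
c=np.mean(S,0);u=S[1]+S[2]-S[0]-S[3];u/=np.linalg.norm(u);print("c",c,"ydir",u, "dial est",c+.045*u,"button est",c-.045*u)
for z in(.055,.058,.06,.065,.07): b=P(180,245,z);print("b",z,b,np.linalg.norm((b-d)[:2]))
ft,fs=pickle.load(open("fr.pkl","rb"))
im=fs["img"][190:310,180:320,::-1];im=np.clip((im/255.)**.5*255*1.2,0,255).astype(np.uint8)
it=ft["img"][190:270,255:355,::-1];it=np.clip((it/255.)**.5*255*1.2,0,255).astype(np.uint8)
cv2.imwrite("pics/s0z.png",cv2.resize(im,None,fx=5,fy=5,interpolation=2));cv2.imwrite("pics/t0z.png",cv2.resize(it,None,fx=7,fy=7,interpolation=2))
E
```

```text
dial [ 0.44866432 -0.16508191  0.088     ]
[ 0.45573819 -0.28484109  0.05      ]
[ 0.41259073 -0.14252806  0.05      ]
[ 0.47808698 -0.12321734  0.05      ]
[ 0.52083353 -0.26536411  0.05      ]
0.14871013083328025
0.06828369216244896
0.148435075116899
0.06794671975899194
c [ 0.46681236 -0.20398765  0.05      ] ydir [-0.28906427  0.95730969  0.        ] dial est [ 0.45380447 -0.16090872  0.05      ] button est [ 0.47982025 -0.24706659  0.05      ]
b 0.055 [ 0.48370644 -0.24866182  0.055     ] 0.09062863927748518
b 0.058 [ 0.48288263 -0.24835592  0.058     ] 0.0900302905083761
b 0.06 [ 0.48233343 -0.24815199  0.06      ] 0.08963395863591482
b 0.065 [ 0.48096042 -0.24764217  0.065     ] 0.08865231512505735
b 0.07 [ 0.47958741 -0.24713234  0.07      ] 0.08768414660673435
```

View pics/s0z.png

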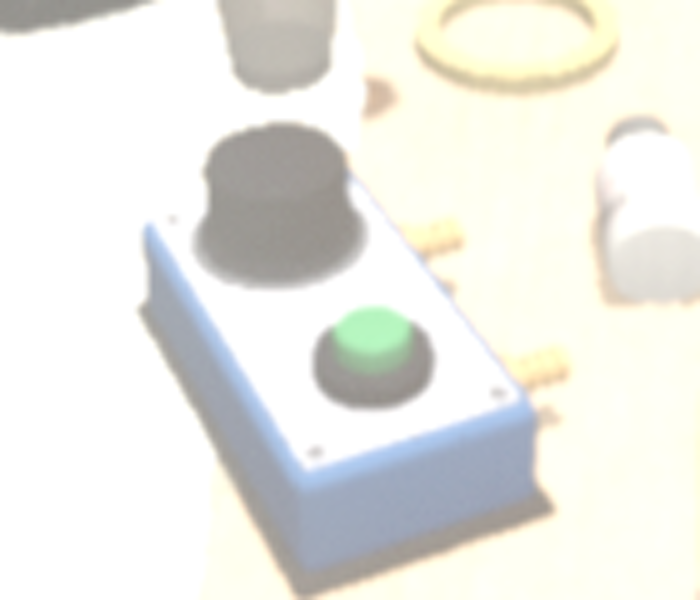

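View pics/t0z.png

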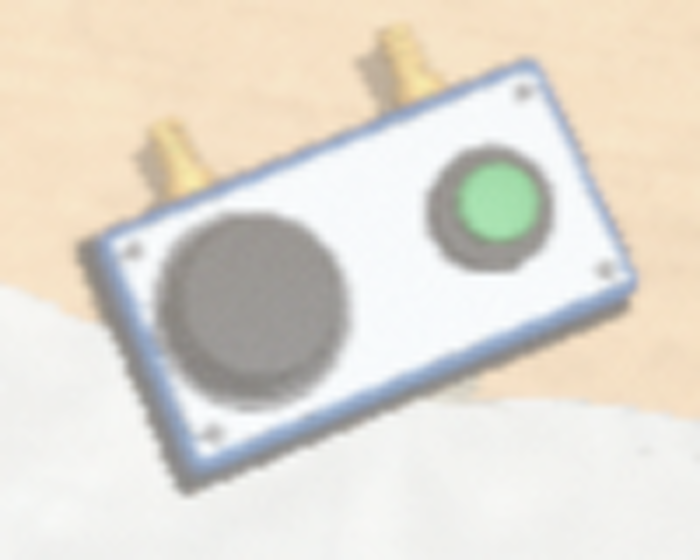

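```bash
cat > e.py <<'E'
from cell import *
from h import *
import pickle
V=[]
for a in (-70,110):
    A=np.deg2rad(a)
    movep([0.452,-0.163,0.165],down(A))
    s=get_state(); f=grab_frame("wrist"); T=pose(s)@np.array(f["T_tool_cam"]); V.append((f,T))
    for d in silhouettes("wrist","dial_top")[:1]+tip_of("wrist","dial_top")[:1]: print(d["score"],d["centre"],atz(f,d["centre"],.088,T))
    im=f["img"][:,:,::-1]; im=np.clip((im/255.)**.5*255*1.2,0,255).astype(np.uint8)
    cv2.imwrite(f"pics/v{a}.png",im)
    print(s["clock"])
pickle.dump(V,open("v.pkl","wb"))
E
python3 e.py
```

```text
0.77 [296.1, 174.1] [ 0.48094803 -0.18906837  0.088     ]
0.83 [254.6, 191.6] [ 0.45476008 -0.16177265  0.088     ]
6.2333
0.72 [211.7, 174.7] [ 0.44921549 -0.20436123  0.088     ]
0.79 [256.4, 195.4] [ 0.45351211 -0.16313563  0.088     ]
9.0333
```

View pics/v-70.png

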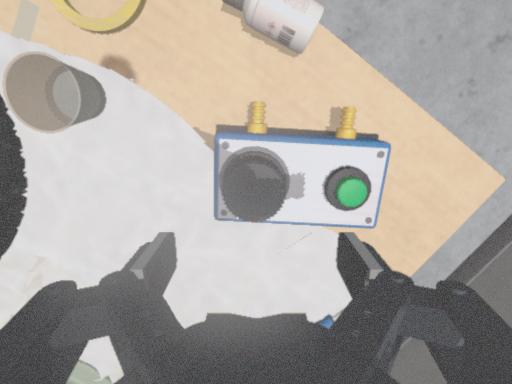

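View pics/v110.png

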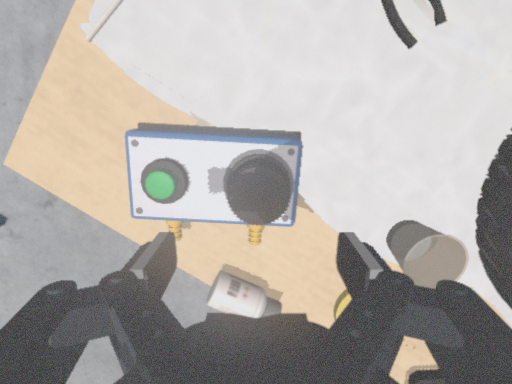

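```bash
python3 - <<'E'
import cv2,numpy as np
a=cv2.imread("pics/v-70.png")[130:230,210:310];b=cv2.imread("pics/v110.png")[130:230,205:305]
g=lambda x:np.clip(cv2.resize(x,(400,400),interpolation=2).astype(float)*1.0,0,255).astype(np.uint8)
cv2.imwrite("pics/vz.png",np.hstack([g(a),g(b)]))
E
```

```text
(no output)
```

View pics/vz.png

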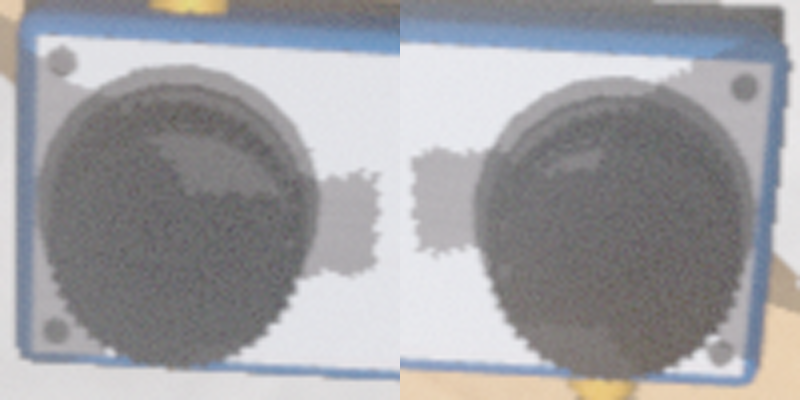

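```bash
python3 - <<'E'
import pickle
from h import *
V=pickle.load(open("v.pkl","rb"))
off=[(210,130),(205,130)]
pts=[[(178,235,.088),(179,206,.057)],[(215,247,.088),(214,217,.057)]]
for (f,T),o,p in zip(V,off,pts):
    for x,y,z in p: print(z,atz(f,(o[0]+x/4,o[1]+y/4),z,T))
# green + screws
sc=[[(225,146),(380,154),(369,221),(223,212)],[(136,143),(291,152),(285,218),(140,210)]]
for (f,T),s in zip(V,sc):
    S=[atz(f,q,.05,T) for q in s];print("unit c",np.mean(S,0)); 
    u=S[1]+S[2]-S[0]-S[3];print(np.rad2deg(np.arctan2(u[1],u[0])))
    im=f["img"][:,:,::-1];hsv=cv2.cvtColor(im,cv2.COLOR_BGR2HSV); m=cv2.inRange(hsv,(45,90,60),(80,255,255))
    n,l,st,c=cv2.connectedComponentsWithStats(m); i=1+np.argmax(st[1:,4]); print("green",c[i],st[i][2:],[atz(f,c[i],z,T) for z in(.055,.06,.065)])
ft,fs=pickle.load(open("fr.pkl","rb"))
print("top",atz(ft,(255+258/7,190+298/7),.088),"side",atz(fs,(180+277/5,190+165/5),.088))
print("btn top",[atz(ft,(255+498/7,190+203/7),z) for z in (.06,.065)],"side",[atz(fs,(180+373/5,190+332/5),z) for z in (.06,.065)])
E
```

```text
0.088 [ 0.45710641 -0.16083216  0.088     ]
0.057 [ 0.45516827 -0.16164558  0.057     ]
0.088 [ 0.44976891 -0.16237715  0.088     ]
0.057 [ 0.45178999 -0.1616119   0.057     ]
unit c [ 0.4657018  -0.20503289  0.05      ]
-73.37404274765758
green [351.9859375 192.4140625] [ 29  28 640] [array([ 0.47680581, -0.2550769 ,  0.055     ]), array([ 0.47765673, -0.25278736,  0.06      ]), array([ 0.47850766, -0.25049783,  0.065     ])]
unit c [ 0.46670151 -0.20369816  0.05      ]
106.64404673573472
green [159.38685015 184.57798165] [ 30  28 654] [array([ 0.48554222, -0.25167511,  0.055     ]), array([ 0.48357046, -0.25041553,  0.06      ]), array([ 0.48159871, -0.24915595,  0.065     ])]
top [ 0.45080512 -0.16096513  0.088     ] side [ 0.45430696 -0.16770975  0.088     ]
btn top [array([ 0.47837164, -0.24990938,  0.06      ]), array([ 0.47767986, -0.24890437,  0.065     ])] side [array([ 0.48102157, -0.23663431,  0.06      ]), array([ 0.48046284, -0.2428772 ,  0.065     ])]
```

```bash
cat > g.py <<'E'
from cell import *
from h import *
a=np.deg2rad(110)
move_l([.4533,-.1614,.12],0.15)
print(move_l([.4533,-.1614,.055],0.06,until_force=6), get_state()["clock"])
def st(t=""):
    s=get_state();print(t,round(s["clock"],2),np.round(s["position"],4),np.round(s["q"][5],4),"F",np.round(s["contact_force"],2),"M",np.round(s["wrist_torque"],3),round(s["finger_gap"],3),round(s["tau"][5],3))
for _ in range(3): st()
grab(40)
for _ in range(4): st("g")
s=get_state()
q=np.array(s["q"]); 
for i in range(2):
    q[5]+=np.deg2rad(2); set_joints(q); 
    for _ in range(3): st(i)
E
python3 g.py
```

```text
False 10.8667
 10.87 [ 0.4536 -0.1616  0.0553] -0.8447 F [ 0.69 -0.41 -0.19] M [-0.017 -0.024  0.034] 0.997 -0.0
 10.87 [ 0.4536 -0.1616  0.0553] -0.8447 F [ 0.69 -0.41 -0.19] M [-0.017 -0.024  0.034] 0.997 -0.0
 10.87 [ 0.4536 -0.1616  0.0553] -0.8447 F [ 0.69 -0.41 -0.19] M [-0.017 -0.024  0.034] 0.997 -0.0
g 11.28 [ 0.4532 -0.1605  0.0555] -0.8447 F [-2.58  3.67  6.29] M [ 0.588  0.223 -0.022] 0.62 0.001
g 11.28 [ 0.4532 -0.1605  0.0555] -0.8447 F [-2.58  3.67  6.29] M [ 0.588  0.223 -0.022] 0.62 0.001
g 11.28 [ 0.4532 -0.1605  0.0555] -0.8447 F [-2.58  3.67  6.29] M [ 0.588  0.223 -0.022] 0.62 0.001
g 11.28 [ 0.4532 -0.1605  0.0555] -0.8447 F [-2.58  3.67  6.29] M [ 0.588  0.223 -0.022] 0.62 0.001
0 11.53 [ 0.4532 -0.1605  0.0556] -0.8106 F [0.32 0.1  0.7 ] M [-0.023 -0.011  0.026] 0.619 0.081
0 11.53 [ 0.4532 -0.1605  0.0556] -0.8106 F [0.32 0.1  0.7 ] M [-0.023 -0.011  0.026] 0.619 0.081
0 11.53 [ 0.4532 -0.1605  0.0556] -0.8106 F [0.32 0.1  0.7 ] M [-0.023 -0.011  0.026] 0.619 0.081
1 11.78 [ 0.4532 -0.1605  0.0556] -0.776 F [-1.82  0.43  1.52] M [-0.051  0.068  0.099] 0.619 0.113
1 11.78 [ 0.4532 -0.1605  0.0556] -0.776 F [-1.82  0.43  1.52] M [-0.051  0.068  0.099] 0.619 0.113
1 11.78 [ 0.4532 -0.1605  0.0556] -0.776 F [-1.82  0.43  1.52] M [-0.051  0.068  0.099] 0.619 0.113
```

```bash
cat > t.py <<'E'
from cell import *
from h import *
import json
s=get_state(); q=np.array(s["q"]); L=[]
tau=s["tau"][5]
for i in range(130):
    st=2 if tau<.05 else 1
    q[5]+=np.deg2rad(st); set_joints(q); s=get_state(); tau=s["tau"][5]
    L.append((round(np.rad2deg(q[5]),2),round(np.rad2deg(s["q"][5]),2),round(tau,3),round(float(s["wrist_torque"][2]),3)))
    if tau>.22 or q[5]>3.0 or abs(s["wrist_torque"][2])>.33: break
print(round(s["clock"],2),np.round(s["contact_force"],1),s["position"],s["finger_gap"])
for l in L: print(*l)
json.dump(L,open("cw.json","w"))
E
python3 t.py
```

```text
23.02 [-1.1 -6.2 -0.4] [ 0.45304856 -0.160931    0.0556141 ] 0.6209299441207959
-43.46 -43.48 0.117 0.073
-42.46 -42.48 0.125 0.128
-41.46 -41.47 0.124 0.136
-40.46 -40.47 0.113 0.103
-39.46 -39.47 0.089 0.076
-38.46 -38.47 0.058 0.054
-37.46 -37.47 0.023 0.007
-35.46 -35.5 -0.02 -0.037
-33.46 -33.52 -0.05 -0.086
-31.46 -31.53 -0.056 -0.059
-29.46 -29.53 -0.032 -0.092
-27.46 -27.54 0.011 -0.002
-25.46 -25.54 0.057 0.014
-24.46 -24.5 0.07 0.067
-23.46 -23.48 0.092 0.074
-22.46 -22.48 0.109 0.094
-21.46 -21.48 0.121 0.089
-20.46 -20.47 0.127 0.143
-19.46 -19.47 0.125 0.137
-18.46 -18.47 0.108 0.058
-17.46 -17.47 0.084 0.083
-16.46 -16.47 0.052 0.019
-15.46 -15.46 0.016 -0.009
-13.46 -13.45 -0.034 -0.085
-11.46 -11.44 -0.06 -0.064
-9.46 -9.44 -0.062 -0.102
-7.46 -7.45 -0.038 0.022
-5.46 -5.45 0.004 0.009
-3.46 -3.46 0.049 -0.009
-1.46 -1.47 0.09 0.115
-0.46 -0.47 0.103 0.108
0.54 0.53 0.116 0.092
1.54 1.52 0.123 0.157
2.54 2.53 0.122 0.172
3.54 3.53 0.108 0.119
4.54 4.53 0.084 0.059
5.54 5.54 0.052 0.064
6.54 6.54 0.016 -0.022
8.54 8.55 -0.035 -0.05
10.54 10.56 -0.061 -0.055
12.54 12.56 -0.063 -0.068
14.54 14.55 -0.038 -0.007
16.54 16.55 0.004 -0.015
18.54 18.52 0.202 0.173
19.54 19.5 0.31 0.296
```

```bash
cat > o.py <<'E'
from cell import *
from h import *
s=get_state(); q=np.array(s["q"]); q5=19.54
while q5>-48.5:
    q5=max(q5-2.5,-48.6); q[5]=np.deg2rad(q5); set_joints(q); s=get_state()
    print(round(q5,2),round(np.rad2deg(s["q"][5]),2),round(s["tau"][5],3),round(float(s["wrist_torque"][2]),3))
print(round(s["clock"],2),np.round(s["contact_force"],1),s["position"],s["finger_gap"])
E
python3 o.py
```

```text
17.04 17.1 -0.032 -0.022
14.54 14.64 -0.083 0.015
12.04 12.15 -0.122 -0.073
9.54 9.65 -0.136 -0.09
7.04 7.14 -0.094 -0.089
4.54 4.64 -0.008 0.029
2.04 2.14 0.043 0.097
-0.46 -0.35 0.052 0.06
-2.96 -2.85 0.018 0.073
-5.46 -5.34 -0.038 0.061
-7.96 -7.84 -0.092 -0.042
-10.46 -10.34 -0.128 -0.095
-12.96 -12.85 -0.136 -0.07
-15.46 -15.35 -0.079 -0.09
-17.96 -17.86 0.005 0.022
-20.46 -20.36 0.044 0.109
-22.96 -22.85 0.047 0.121
-25.46 -25.35 0.006 0.072
-27.96 -27.84 -0.052 0.034
-30.46 -30.34 -0.103 -0.022
-32.96 -32.84 -0.134 -0.144
-35.46 -35.37 -0.122 -0.113
-37.96 -37.88 -0.05 -0.021
-40.46 -40.39 0.03 0.047
-42.96 -42.9 0.058 0.053
-45.46 -45.4 0.052 0.056
-47.96 -47.89 0.007 0.053
-48.6 -48.52 0.001 0.022
30.02 [ 4.9  3.5 -0.9] [ 0.45316809 -0.16052651  0.05564043] 0.6188564314385274
```

```bash
cat > p.py <<'E'
from cell import *
from h import *
def st(t=""):
    s=get_state();print(t,round(s["clock"],2),np.round(s["position"],4),"F",np.round(s["contact_force"],2),"M",np.round(s["wrist_torque"],3),round(s["finger_gap"],3)); return s
let_go(); s=st("open"); p=np.array(s["position"])
move_l([p[0],p[1],.135],0.1); st("up")
grab(20); 
rv=down(np.deg2rad(110-0))
b=np.array([.4791,-.2475])
move_l([b[0],b[1],.135],0.15,rot=s["eef_rot"])
sleep(.3); st("above")
f=grab_frame("side"); cv2.imwrite("pics/s2.png",cv2.resize(f["img"][150:310,160:360,::-1],None,fx=4,fy=4,interpolation=2))
f=grab_frame("top"); cv2.imwrite("pics/t2.png",cv2.resize(f["img"][180:280,245:365,::-1],None,fx=5,fy=5,interpolation=2))
E
python3 p.py
```

```text
open 30.45 [ 0.4526 -0.161   0.0555] F [-1.31 -0.13 -0.71] M [ 0.038 -0.046  0.04 ] 1.002
up 31.39 [ 0.4522 -0.1608  0.1345] F [-0.54 -0.21  0.89] M [-0.003 -0.032  0.052] 1.001
above 33.21 [ 0.479  -0.2469  0.1351] F [-0.01 -0.5  -0.17] M [-0.034 -0.028 -0.051] 0.0
```

View pics/s2.png

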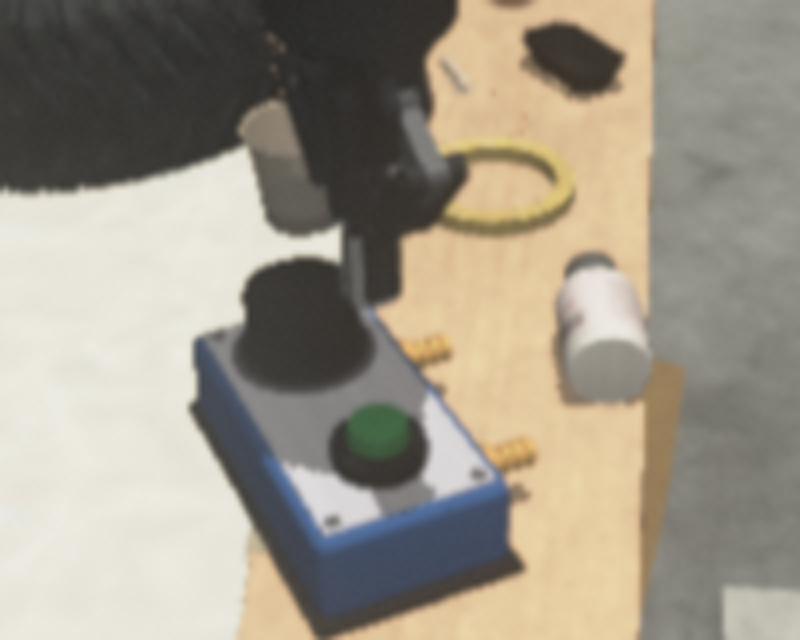

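View pics/t2.png

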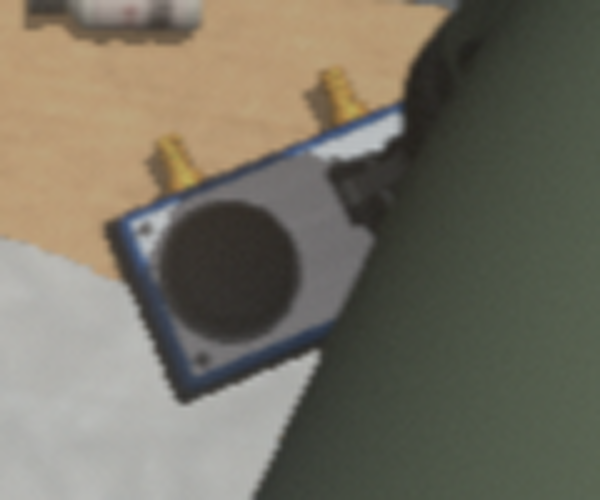

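```bash
cat > p2.py <<'E'
from cell import *
from h import *
def st(t=""):
    s=get_state();print(t,round(s["clock"],2),np.round(s["position"],4),"F",np.round(s["contact_force"],2),round(s["finger_gap"],3)); return s
move_l([.4791,-.2475,.08],0.1); st()
z=.08
for i in range(30):
    z-=.0015
    r=move_l([.4791,-.2475,z],.03,until_force=25); s=st(round(z,4))
    if s["contact_force"][2]>14 or r: break
E
python3 p2.py
```

```text
34.01 [ 0.4793 -0.2477  0.0802] F [ 0.63 -0.03 -0.12] -0.002
0.0785 34.26 [ 0.4794 -0.2477  0.079 ] F [0.32 0.15 1.49] -0.001
0.077 34.51 [ 0.4791 -0.2475  0.0771] F [-0.2  -0.69 -0.3 ] 0.001
0.0755 34.76 [ 0.479  -0.2474  0.0754] F [ 0.1  -0.53  0.2 ] -0.001
0.074 35.01 [ 0.479  -0.2474  0.0739] F [ 0.44  0.39 -0.38] -0.001
0.0725 35.26 [ 0.479  -0.2474  0.0724] F [-0.04 -0.12  0.66] 0.001
0.071 35.51 [ 0.4793 -0.2476  0.0711] F [-0.6   0.35  2.06] -0.001
0.0695 35.76 [ 0.4792 -0.2476  0.0696] F [-0.25 -0.29  3.57] -0.001
0.068 36.01 [ 0.4793 -0.2476  0.0681] F [-0.29  0.6   3.36] -0.0
0.0665 36.26 [ 0.4792 -0.2476  0.0666] F [0.27 0.92 4.82] -0.001
0.065 36.51 [ 0.4796 -0.2475  0.0659] F [-1.14  1.51 11.33] -0.0
0.0635 36.76 [ 0.4802 -0.2474  0.0657] F [-2.97  4.3  21.05] -0.001
```

```bash
cat > p3.py <<'E'
from cell import *
from h import *
s=get_state()
move_l([.4791,-.2475,.15],0.1)
movep([.36,-.36,.25],s["eef_rot"]); sleep(.3)
s=get_state(); print(s["clock"],s["contact_force"])
ft=grab_frame("top");fs=grab_frame("side")
cv2.imwrite("pics/f.png",np.hstack([fs["img"][150:310,160:360,::-1],ft["img"][140:300,190:390,::-1]]).repeat(2,0).repeat(2,1))
for n in ["mix_cup","primer_bottle","masking_roll_b"]: print(n,tip_of("top",n)[0]["centre"])
E
python3 p3.py
```

```text
38.8667 [-0.09569494  0.04049671  0.66007322]
mix_cup [208.2, 236.1]
primer_bottle [268.8, 181.8]
masking_roll_b [205.3, 198.3]
```

View pics/f.png

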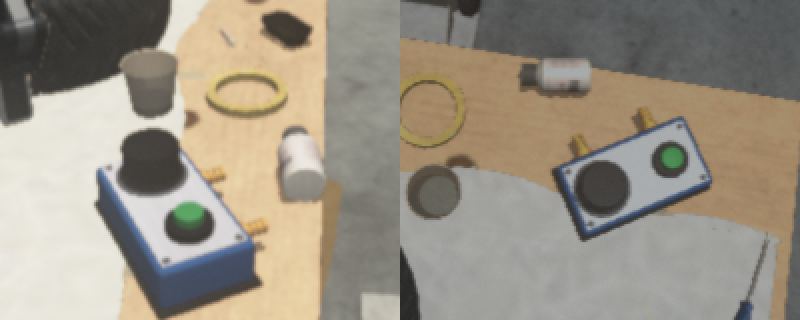

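```bash
python3 -c "
from cell import *
sign_off(); print(get_state()['clock'])"
```

```text
the job is handed in; nothing more can be done
the job is handed in; nothing more can be done
```

The metering unit is set for primer: I closed the dial to its end stop, opened it three clicks and let go. Then I pressed the green button fully and let it come back up. I signed off at about 39 s on the robot's clock, of the 72 s allowed.

- **Closing:** turning clockwise, I felt three click peaks about 22° apart. The torque then rose steadily, which marks the stop. I stopped at 0.31 N m, below the 0.48 N m that counts as wrenching.
- **Opening:** turning counter-clockwise, I counted exactly three click peaks over 66°. The dial torque was about 0 (0.001 N m) when I let go, so the dial was sitting in the third click.
- **Button:** I felt contact at about 72 mm above the table and a hard bottom at 65.7 mm, pressing with 21 N. That matches the full 6 mm travel.
- **Last pictures:** the button is up, the robot is clear, and the cup, bottle and tape roll look where they were. The network readings of their positions moved by 1 to 4.5 pixels from the first pictures; I took that as network error.

The dial has no mark, so its final position rests on the torque peaks and joint angles, not on the pictures. Some early estimates of the dial's position disagreed by about 5 mm. I settled it by averaging two wrist views taken half a turn apart.

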